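# Trap the valve plunger under its keeper plate

## Task

Pick up the loose steel keeper plate by its upright grip, press it flat down onto the sprung plunger of the valve housing in the fixture so that its four ears drop between the lips and the plunger is pushed fully in, and, still pressing, slide it under the lips until it comes firmly against the stop screw. Then let go, leaving the plate level under the lips and touching the stop so that it keeps the plunger in; press and push by feel, never hard, and do not move the other things on the bench.

Things in the scene. Friction and masses are not known exactly. Their poses are not given: they have to be found in the camera images.
- keeper_mid (a point): Middle of the loose keeper (about 0.15 kg), 25.5 mm above its underside, on its vertical axis; z up. Its foot is a flat steel plate 64 (x) x 36 (y) x 6 mm; each long side has two ears, each 14 mm long in x, centred at x = +-19 mm, reaching out to |y| = 27 mm, 6 mm thick. Same when turned half a turn. Starts flat on the bench, grip up, left or right of the fixture.
- grip_top (a point): Centre of the top of the keeper's upright dark steel grip block, 51 mm above its underside; axes as the keeper's. The block is 34 (x) x 14 (y) mm and 45 mm tall above the plate. Grasp it across its 14 mm near the top, fingertips at least 12 mm above the plate so that they clear the lips.
- fixture_top (a point): Centre of the top of a fixed blue plate (170 x 130 mm), on the plunger's axis. x: sliding direction, towards the stop; y across; z up. On it an aluminium housing, 88 x 80 mm, with a flat seat 38 to 44 mm above this point (differs each time, not measured: feel for it). The seat's channel along x has walls at y = +-29 mm with two lips a side, at x = -19 to -1 and 19 to 37 mm.
- loading (a point): Loading place, on the fixture's plate, 10 mm before the plunger's axis; axes as the fixture's. The keeper's middle goes above it, long side along x, so that its ears pass the 20 mm gaps beside the lips (3 mm spare each way in x, 2 mm in y). Lips reach in to |y| = 20 mm; undersides 8.5, tops 13.5 mm above the seat: ears on the seat have 2.5 mm to spare below. Then slide 17 to 23 mm to +x.
- plunger (a joint): How far the plunger is pushed in (m): 0 out, 0.012 level with the seat. Steel, 16 mm across, on the fixture's axis, standing 12 mm above the seat; spring 5 N at first contact, 10 N when level with it. The keeper must push it almost level to pass under the lips; when let go, the keeper rises 2.5 mm against the lips and this reads about 0.0095.
- stop_face (a point): Centre of the flat tip (18 mm across, looking to -x) of the fixed stop screw on a blue bracket at the +x end of the channel; axes as the fixture's. It is set 39 to 45 mm from the plunger's axis, differently each time. The short end of the keeper's plate meets it, the keeper's middle then being 32 mm before it. Its height is not tied to the seat's.
Not all that is in view belongs to the job. There is more than one size of the part that bears keeper_mid; the job needs the largest.

How it is judged:
On the way, in this order (a step that is already met when the one before it is completed fails the run):
1. the keeper, held level over the plunger between the lips, has pushed the plunger fully in (value of joint plunger above 0.0098 m and x of keeper_mid in the frame of fixture_top below -0.005 m and angle between keeper_mid's own z axis and vertical below 0.1 rad), for 0.1 s.
2. the keeper, still holding the plunger in, has been slid under the lips and pressed against the stop with more than 2 N (contact force between keeper and stop above 2 N and value of joint plunger above 0.007 m), for 0.1 s.
At the end, for the whole second after the job is handed in: The keeper rests, released and still, under the lips: plunger pushed in by 7.5 to 12.5 mm, the keeper's end within 2.5 mm of the stop, the keeper centred across the channel within 5 mm, in line with it within 0.12 rad and level within 0.1 rad (value of joint plunger between 0.0075 and 0.0125 m and x of keeper_mid in the frame of stop_face between -0.0345 and -0.03 m and y of keeper_mid in the frame of fixture_top between -0.005 and 0.005 m and angle between the x axis of keeper_mid and the x axis of fixture_top, either way round below 0.12 rad and angle between keeper_mid's own z axis and vertical below 0.1 rad and linear speed of keeper below 0.01 m/s); the robot touches nothing.
It fails at once if the keeper is pressed on the housing with more than 50 N (contact force between keeper and housing above 50 N).
It fails at once if the keeper is pushed against the stop with more than 30 N (contact force between keeper and stop above 30 N).
It fails at once if the robot hits the housing (contact force between the arm and housing above 20 N).
It fails at once if another thing on the bench is moved by more than 30 mm (distance of any of spare_valve, fitting0, fitting1, fitting2, driver, strip from where it was at the start of the episode above 0.03 m).
It also fails if it takes over 69 s, if anything falls off the work surface, if the arm or the gripper's body presses on something with over 40 N, if the wrist force passes 120 N, or if a joint passes its speed limit or range.

## Robot

A 7-joint arm with a two-finger parallel gripper is mounted at the origin on the work surface. World frame = base frame: x ahead of the robot, y to its left, z up, the work surface at z = 0. Lengths are in m, angles in rad, forces in N, time in s.
With the tool pointing down it reaches from about 0.425 to 0.875 m from the base axis. Payload 8.4 kg.
Tool frame: the origin (TCP) lies between the finger pads; the fingertips stand 25 mm ahead of it and the grasp point (between the pads) lies 6 mm ahead of it; z points along the fingers, y is the line along which they close (so a half turn about z gives the same grasp; the last joint's range is limited). The gripper opens to 87 mm and grips with 3 to 60 N. Pads are 19 mm wide; open, the fingers measure 117 mm over their backs; the gripper's body (75 mm by 190 mm) begins 51 mm behind the grasp point.
Start: joints at [1.197, 0.333, 0.04, 1.465, -0.013, 1.343, -0.059], TCP at [0.176, -0.626, 0.248] pointing down, gripper open.
Joint ranges: [-2.58, 2.58], [-0.38, 2.09], [-1.3, 1.39], [0.25, 2.4], [-1.5, 4.64], [0.08, 2.09], [-2.65, 2.65]. Speed limits (rad/s): [2.22, 2.22, 2.79, 2.79, 3.14, 3.14, 3.14].

## Interface

Orientations are given as a 3x3 rotation matrix whose columns are the frame's x, y, z axes.
In Python, from plant import bot, cams, ticket gives the robot as it stands.
- The arm moves only by the shell command python3 -m pendant 'ROWS' [OPENING]. ROWS is JSON, one flat list of numbers, 6 for each row, row after row: the shift along the world's x, y, z in cm, then the turn, a rotation vector about the world's x, y, z in degrees. In form: [dx, dy, dz, wx, wy, wz, dx, dy, dz, wx, wy, wz, ...]. A call has 1 to 10 rows; each row is the pose to reach, as a shift and turn from the pose commanded when the call began; what a row does not reach only later rows make up. A row lasts 1/12 s, in which the tool goes at most 41.7 mm and 7.16 degrees, less where a joint would pass 70% of its speed; a pose out of reach is approached as far as the arm can. A call with a gripper value outside its range is refused whole. OPENING is the closure, from 0 (fully open) to 1 (shut), set as the call begins (- or left out, the last holds). The fingers move at their own pace and stop on an object; the grip force is fixed at half the most. Time passes only in rows, so rows that repeat a pose let the fingers close. It gives the time, the measured TCP pose, the force, the opening and the grip force at its end, in the units of the state.
- bot.sense(): the state, without advancing time (a new reading comes with each control period).
- cams.capture(name): name is "scene" or "side" or "wrist"; returns a dict with "frame" (420x560x3 uint8, blue, green, red), "fx", "fy", "cx", "cy" (pixels), "D" ([k1, k2, p1, p2, k3] as OpenCV has them; the pictures are not rectified), "extrinsics" (4x4, takes a point from camera to world coordinates). Camera axes: x right, y up, looking along -z (the intrinsics and any distortion apply to the point x, -y, -z); pixel columns grow to the right and rows downward; lengths in m; the calibration is good to about 2 mm. A picture is of the moment at which its call begins. There is no depth.
- ticket.sign_off(): hands the job in; it is judged then, once.
The state is a dict: "time_s": time; "qpos": joint angles; "dq": joint speeds; "joint_efforts": joint torques, N m; "tcp_pos": TCP position; "tcp_rot": TCP orientation; "contact_force": force on the tool from outside, world axes, zero at the start; "wrist_torque": the same for the moment, N m; "gripper_width": opening from 0.0 (shut) to 1.0 (fully open); "gripper_force": force on a finger pad.
Only numpy, scipy, OpenCV 4.12 (cv2) and the standard library are available. Lean on these libraries where they do the work, as an engineer would, in place of code of your own. Each camera call takes 0.05 s, during which the arm holds its last target. There are 200 camera calls.

## Working session

There is one attempt and no reset: what is moved stays moved. The work goes in short steps, Python scripts to look and compute and a shell command to move; the robot and the scene stay as the last step left them, time stands still between calls to the robot, and variables do not carry over. Pictures are saved under pics/ and viewed, at most 10 in all, crops included, and the job is handed in when it is done.

```bash
mkdir -p pics; python3 - <<'E'
from plant import bot,cams
import cv2,numpy as np
for n in ["scene","side"]:
    c=cams.capture(n); cv2.imwrite(f"pics/{n}0.png",c["frame"]); np.save(f"pics/{n}0.npy",c,allow_pickle=True)
    print(n,c["fx"],c["cx"],c["cy"],c["D"],np.round(c["extrinsics"],3).tolist())
s=bot.sense();print(s)
E
ls
```

```text
scene 381.8732699255593 273.84911609181296 208.77998043316381 [-0.09137106  0.          0.          0.          0.        ] [[-0.288, -0.692, 0.662, 1.093], [0.957, -0.196, 0.212, 0.135], [-0.017, 0.695, 0.719, 0.653], [0.0, 0.0, 0.0, 1.0]]
side 434.41949212833737 275.63848634650526 213.79838051358618 [-0.12211264  0.          0.          0.          0.        ] [[1.0, -0.002, -0.007, 0.543], [-0.004, 0.665, -0.747, -0.642], [0.006, 0.747, 0.665, 0.6], [0.0, 0.0, 0.0, 1.0]]
{'time_s': 0.1, 'qpos': array([ 1.19678267,  0.33386196,  0.03986937,  1.46614892, -0.01340521,
        1.34328009, -0.05851278]), 'dq': array([-0.00076419, -0.0014326 , -0.00067408, -0.00203623, -0.00053002,
       -0.00126071, -0.00040638]), 'joint_efforts': array([ 3.75404488e-03, -6.57813978e+01,  1.33942589e+00, -4.04706180e+01,
       -5.99229243e-02,  4.10385383e-02,  3.18958359e-05]), 'tcp_pos': array([ 0.17627217, -0.62526081,  0.24675068]), 'tcp_rot': array([[ 9.62482653e-01,  2.71342803e-01, -4.74754151e-04],
       [ 2.71343203e-01, -9.62481709e-01,  1.35143282e-03],
       [-9.02406181e-05, -1.42955196e-03, -9.99998974e-01]]), 'contact_force': array([-0.33121243, -0.14132676,  0.51732764]), 'wrist_torque': array([ 0.0019469 , -0.08030399,  0.01884471]), 'gripper_force': 0.0, 'gripper_width': 1.001617380105072}
pics
```

View pics/scene0.png

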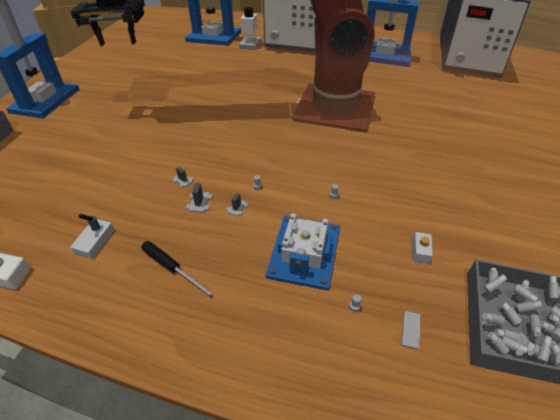

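View pics/side0.png

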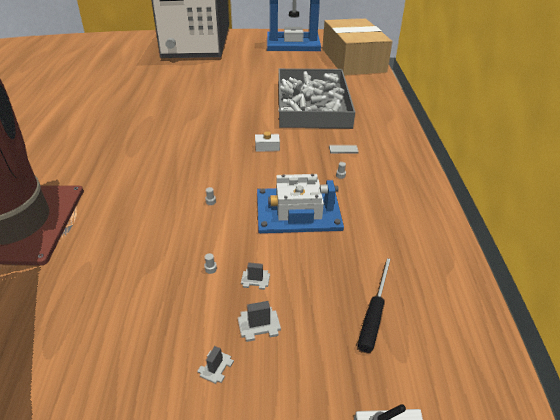

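The scene view shows three keepers at (181,178), (199,196) and (236,204), with the largest in the middle. The fixture is at about (305,250). In the side view the large keeper is at (259,318) and the fixture at (300,205), with the stop bracket at (331,192) on the world +x side.

```bash
python3 - <<'E'
import cv2,numpy as np
a=cv2.imread("pics/scene0.png");b=cv2.imread("pics/side0.png")
r=lambda i,x,y,w,h:cv2.resize(i[y:y+h,x:x+w],(400,300),interpolation=cv2.INTER_CUBIC)
m=np.vstack([np.hstack([r(a,262,210,88,66+12),r(b,250,165,100,75)]),np.hstack([r(a,165,160,88,66),r(b,205,255,100,75)])])
cv2.imwrite("pics/zoom.png",m)
E
cat > h.py <<'E'
import cv2,numpy as np
def load(n): return np.load(f"pics/{n}.npy",allow_pickle=True).item()
def K(c): return np.array([[c["fx"],0,c["cx"]],[0,c["fy"],c["cy"]],[0,0,1]])
F=np.diag([1.,-1,-1])
def ray(c,px):
    u=cv2.undistortPoints(np.array(px,float).reshape(-1,1,2),K(c),np.array(c["D"])).reshape(-1,2)
    E=c["extrinsics"]; d=np.c_[u[:,0],-u[:,1],-np.ones(len(u))]@E[:3,:3].T
    return E[:3,3],d
def plane(c,px,z):
    o,d=ray(c,px); return o+d*((z-o[2])/d[:,2])[:,None]
def tri(c1,p1,c2,p2):
    o1,d1=ray(c1,p1);o2,d2=ray(c2,p2);out=[]
    for a,b in zip(d1,d2):
        s=np.linalg.lstsq(np.c_[a,-b],o2-o1,rcond=None)[0]
        P,Q=o1+a*s[0],o2+b*s[1]; out.append([*(P+Q)/2,np.linalg.norm(P-Q)])
    return np.array(out)
def proj(c,P):
    Ei=np.linalg.inv(c["extrinsics"]); q=(np.atleast_2d(P)@Ei[:3,:3].T+Ei[:3,3])@F
    return cv2.projectPoints(q,np.zeros(3),np.zeros(3),K(c),np.array(c["D"]))[0].reshape(-1,2)
E
python3 - <<'E'
from h import *
s,d=load("scene0"),load("side0")
# rough
print(tri(s,[[199,189],[305,235]],d,[[259,306],[299,188]]).round(4))
for n,c,roi in(("scene",s,(255,205,95,90)),("side",d,(245,165,110,75))):
    x,y,w,h=roi;f=c["frame"][y:y+h,x:x+w].astype(int)
    m=((f[...,0]>f[...,2]+50)&(f[...,0]>f[...,1]+20)).astype(np.uint8)
    cs=cv2.findContours(m,cv2.RETR_EXTERNAL,cv2.CHAIN_APPROX_NONE)[0];k=max(cs,key=cv2.contourArea)
    hu=cv2.convexHull(k); ap=cv2.approxPolyDP(hu,3,True).reshape(-1,2)+[x,y]
    print(n,cv2.contourArea(hu),ap.tolist()); print(plane(c,ap,0.012).round(4).tolist())
E
```

```text
[[ 0.5205 -0.2334  0.0447  0.0031]
 [ 0.5968  0.0422  0.0582  0.0037]]
scene 3849.5 [[284, 216], [338, 225], [327, 288], [266, 275]]
[[0.5184, -0.0253, 0.012], [0.512, 0.0986, 0.012], [0.6802, 0.1072, 0.012], [0.6839, -0.0163, 0.012]]
side 3766.0 [[332, 181], [342, 229], [259, 232], [257, 189]]
[[0.675, 0.1285, 0.012], [0.679, -0.0265, 0.012], [0.5162, -0.0352, 0.012], [0.5086, 0.099, 0.012]]
```

View pics/zoom.png

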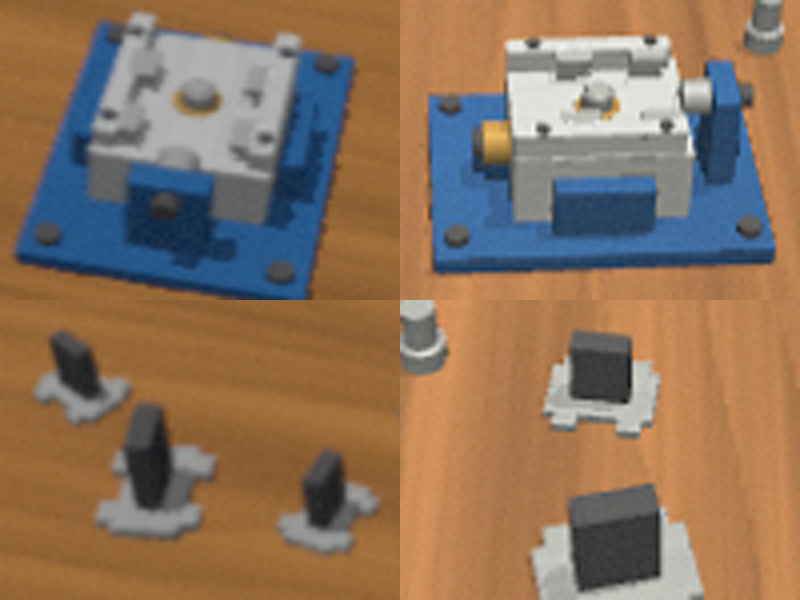

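The zoom shows the fixture's x running nearly along world x, with the stop at +x. The large keeper is also roughly along world x. I'll move over the keeper and measure with the wrist camera.

```bash
python3 -m pendant '[2.5,3,0,0,0,-1, 5,6,0,0,0,-2, 7.5,9,0,0,0,-3, 10,12,0,0,0,-4, 12.5,15,0,0,0,-5, 15,18,0,0,0,-6, 17.5,21,0,0,0,-7, 20,24,0,0,0,-8, 22.5,27,0,0,0,-9, 25,30,0,0,0,-10]' && python3 -m pendant '[2.5,3,0,0,0,0, 5,6,0,0,0,0, 7.5,8,0,0,0,0, 8,9,0,0,0,0, 8,9,0,0,0,0, 8,9,0,0,0,0]'
python3 - <<'E'
from plant import bot,cams
import cv2,numpy as np
c=cams.capture("wrist"); cv2.imwrite("pics/w1.png",c["frame"]); np.save("pics/w1.npy",c,allow_pickle=True)
print(np.round(c["extrinsics"],3).tolist(),c["fx"],bot.sense()["tcp_pos"])
E
```

```text
time_s: 0.93
tcp_pos: [0.4271, -0.3238, 0.2474]
tcp_rot: [[0.995, 0.099, -0.0], [0.099, -0.995, 0.0], [-0.0, -0.0, -1.0]]
contact_force: [0.3, -0.5, 0.5]
gripper_width: 1.001
gripper_force: 0.0
time_s: 1.43
tcp_pos: [0.506, -0.2357, 0.2471]
tcp_rot: [[0.995, 0.101, -0.001], [0.101, -0.995, 0.0], [-0.001, -0.0, -1.0]]
contact_force: [-0.3, -1.4, 0.6]
gripper_width: 1.001
gripper_force: 0.0
[[0.101, 0.955, 0.279, 0.582], [-0.995, 0.097, 0.029, -0.227], [0.0, -0.281, 0.96, 0.385], [0.0, 0.0, 0.0, 1.0]] 298.6033145107993 [ 0.50540071 -0.23675523  0.24718487]
```

View pics/w1.png

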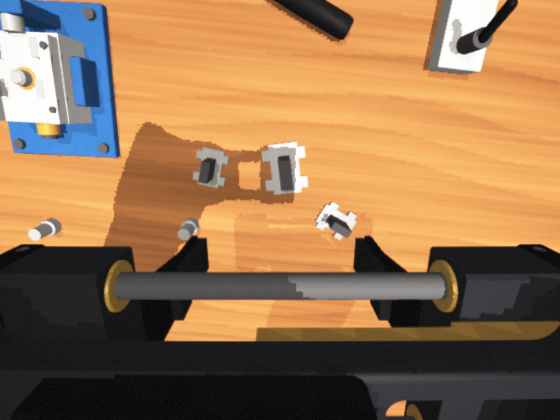

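The wrist view shows the large keeper at (284,168), a smaller one at (208,168), the smallest at (337,220), and the fixture at upper left with its plunger near (22,78).

```bash
cat >> h.py <<'E'
def keeper(c,roi):
    x,y,w,h=roi;f=c["frame"][y:y+h,x:x+w]
    hsv=cv2.cvtColor(f,cv2.COLOR_BGR2HSV)
    m=(hsv[...,1]<70).astype(np.uint8)
    n,l,st,_=cv2.connectedComponentsWithStats(m); k=1+np.argmax(st[1:,4]); m=(l==k).astype(np.uint8)
    v=f.max(2); g=((m>0)&(v<100))
    cs=cv2.findContours(m,cv2.RETR_EXTERNAL,cv2.CHAIN_APPROX_NONE)[0];k=max(cs,key=cv2.contourArea).reshape(-1,2)+[x,y]
    return k,np.argwhere(g)[:,::-1]+[x,y],m
E
python3 - <<'E'
from h import *
c=load("w1")
k,g,m=keeper(c,(255,135,60,68))
print(st:=k.min(0),k.max(0))
P=plane(c,k,0.006)[:,:2]
r=cv2.minAreaRect((P*1000).astype(np.float32)); print(r,cv2.boxPoints(r).round(1).tolist())
for y in range(138,200,1):
  print(''.join({0:'.',1:'#'}[int(t)] for t in m[y-135]), ' '.join('%3d'%t for t in c["frame"][y,262:308:2].max(1)))
E
```

```text
[262 142] [307 194]
((520.9011840820312, -238.88690185546875), (65.00178527832031, 54.31960678100586), 12.07871150970459) [[483.3999938964844, -219.10000610351562], [494.79998779296875, -272.20001220703125], [558.4000244140625, -258.6000061035156], [547.0, -205.5]]
............................................................ 245 245 245 244 244 244 245 244 244 244 245 244 244 245 245 244 245 245 245 245 244 246 246
............................................................ 245 245 244 245 245 245 244 245 244 245 244 243 244 244 245 245 246 245 245 245 245 245 246
............................................................ 245 245 245 246 245 245 245 245 245 243 244 244 244 244 244 244 243 244 246 245 244 245 246
............................................................ 245 246 246 246 246 245 246 245 245 245 243 243 244 229 239 239 234 242 244 245 245 245 246
..................................########.................. 244 245 244 245 245 245 243 244 246 244 224 236 239 219 233 242 248 246 244 244 244 244 244
..........................################.................. 245 245 
[... 7951 characters left out ...]
 148 147 147 147 147 149 147 150 152 141 150 145 145 149 145 224 235 236 236 235 237 236
............................................................ 146 147 148 149 148 151 151 151 149 149 147 151 147 152 148 151 226 236 237 236 235 236 236
............................................................ 147 146 147 146 148 148 148 148 150 152 153 151 151 150 153 151 228 238 238 237 237 239 237
............................................................ 144 145 146 145 149 148 145 149 148 151 150 151 151 153 152 152 230 239 239 238 239 240 240
............................................................ 149 145 144 145 149 147 150 146 149 149 148 148 147 150 149 152 229 237 238 239 239 239 241
```

Fitted keeper plate is 65 × 54.3 mm against the true 64 × 54. Its centre is (0.5209, -0.2389), yaw 12.1°. Going to grasp.

```bash
python3 -m pendant '[1.5,-0.2,-3,0,0,6.3, 1.5,-0.2,-6.5,0,0,6.3, 1.5,-0.2,-10,0,0,6.3, 1.5,-0.2,-13,0,0,6.3, 1.5,-0.2,-13,0,0,6.3, 1.5,-0.2,-13,0,0,6.3]' 0.4
python3 -m pendant '[0,0,-2,0,0,0, 0,0,-4,0,0,0, 0,0,-5.8,0,0,0, 0,0,-6.8,0,0,0, 0,0,-6.8,0,0,0, 0,0,-6.8,0,0,0]'

```

```text
time_s: 1.98
tcp_pos: [0.5195, -0.2389, 0.1168]
tcp_rot: [[0.978, 0.206, -0.003], [0.206, -0.978, 0.001], [-0.003, -0.002, -1.0]]
contact_force: [0.1, 0.5, 1.2]
gripper_width: 0.647
gripper_force: 0.0
time_s: 2.48
tcp_pos: [0.522, -0.2384, 0.0511]
tcp_rot: [[0.978, 0.208, 0.001], [0.208, -0.978, -0.001], [0.001, 0.001, -1.0]]
contact_force: [0.5, 0.2, 0.7]
gripper_width: 0.605
gripper_force: 0.0
```

```bash
python3 -m pendant '[0,0,0,0,0,0, 0,0,0,0,0,0, 0,0,0,0,0,0, 0,0,0,0,0,0, 0,0,0,0,0,0, 0,0,0,0,0,0, 0,0,0,0,0,0, 0,0,0,0,0,0]' 1
python3 -m pendant '[0,0,1.5,0,0,0, 0,0,4,0,0,0, 0,0,8,0,0,0, 0,0,12,0,0,0, 0,0,12,0,0,0, 0,0,12,0,0,0]'
```

```text
time_s: 3.15
tcp_pos: [0.5214, -0.2377, 0.0497]
tcp_rot: [[0.978, 0.209, 0.0], [0.209, -0.978, -0.0], [0.0, 0.0, -1.0]]
contact_force: [-0.9, 0.4, 1.2]
gripper_width: 0.163
gripper_force: 30.0
time_s: 3.65
tcp_pos: [0.5227, -0.2381, 0.172]
tcp_rot: [[0.978, 0.209, 0.004], [0.209, -0.978, -0.002], [0.004, 0.003, -1.0]]
contact_force: [-0.7, -0.4, -2.5]
gripper_width: 0.159
gripper_force: 30.0
```

```bash
python3 -m pendant '[0,3,2,0,0,-1, 0,7,4,0,0,-3, 0,11,6,0,0,-5, 0,15,8,0,0,-7, 0,19,8,0,0,-9, 0,23,8,0,0,-9, 0,26,8,0,0,-9, 0,28,8,0,0,-9, 0,28,8,0,0,-9, 0,28,8,0,0,-9]'
python3 -m pendant '[0,0,0,0,0,0, 0,0,0,0,0,0, 0,0,0,0,0,0]'
python3 - <<'E'
from plant import bot,cams
import cv2,numpy as np
c=cams.capture("wrist"); cv2.imwrite("pics/w2.png",c["frame"]); np.save("pics/w2.npy",c,allow_pickle=True)
np.save("pics/s2.npy",bot.sense(),allow_pickle=True)
E
```

```text
time_s: 4.48
tcp_pos: [0.5206, 0.0436, 0.248]
tcp_rot: [[0.998, 0.056, -0.002], [0.056, -0.998, 0.0], [-0.002, -0.0, -1.0]]
contact_force: [0.6, -1.6, -2.4]
gripper_width: 0.159
gripper_force: 30.0
time_s: 4.73
tcp_pos: [0.5213, 0.041, 0.249]
tcp_rot: [[0.999, 0.051, -0.001], [0.051, -0.999, -0.0], [-0.001, 0.0, -1.0]]
contact_force: [0.1, -0.9, -0.9]
gripper_width: 0.157
gripper_force: 30.0
```

View pics/w2.png

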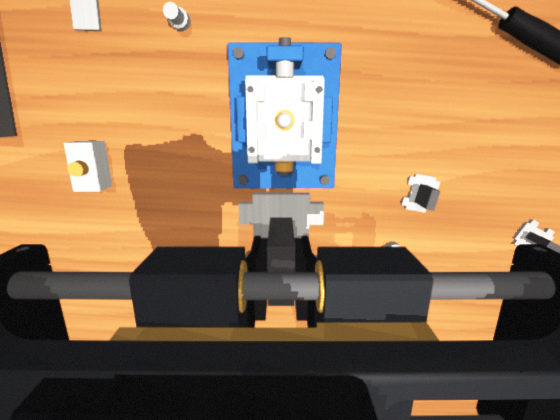

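The fixture is seen fully: blue plate (228–341, 42–188), plunger at (285,120), stop at (285,68). The keeper is in the gripper at (238–323, 193–230).

```bash
python3 - <<'E'
from h import *
c=load("w2");s=np.load("pics/s2.npy",allow_pickle=True).item()
f=c["frame"].astype(int)
m=((f[...,0]>f[...,2]+40)&(f[...,0]>f[...,1]+20)).astype(np.uint8);m[:, :200]=0;m[:,360:]=0;m[200:]=0
k=max(cv2.findContours(m,cv2.RETR_EXTERNAL,cv2.CHAIN_APPROX_NONE)[0],key=cv2.contourArea)
hu=cv2.convexHull(k).reshape(-1,2)
for z in (0.008,.012,.016):
    r=cv2.minAreaRect((plane(c,hu,z)[:,:2]*1000).astype(np.float32)); print(z,r)
print(cv2.approxPolyDP(hu.reshape(-1,1,2),2.5,True).reshape(-1,2).tolist())
# white housing
hsv=cv2.cvtColor(c["frame"],cv2.COLOR_BGR2HSV)
w=((hsv[...,1]<50)&(hsv[...,2]>120)).astype(np.uint8); roi=w[70:170,238:332]
k=max(cv2.findContours(roi,cv2.RETR_EXTERNAL,cv2.CHAIN_APPROX_NONE)[0],key=cv2.contourArea).reshape(-1,2)+[238,70]
for z in (.06,.066,.07): print('housing top',z,cv2.minAreaRect((plane(c,k,z)[:,:2]*1000).astype(np.float32)))
# gold ring + plunger
g=((hsv[...,1]>100)&(hsv[...,0]>12)&(hsv[...,0]<32)).astype(np.uint8)[105:135,270:300]
ys,xs=np.nonzero(g);print('ring',xs.min()+270,xs.max()+270,ys.min()+105,ys.max()+105)
np.set_printoptions(linewidth=250)
print(f[100:140,270:302].max(2)[::1]); 
# held keeper
z=s["tcp_pos"][2]-.0437
hm=((hsv[...,1]<70)).astype(np.uint8)[190:235,225:340]
for r_ in hm: print(''.join('.#'[v] for v in r_))
print(s["tcp_pos"],z, plane(c,[[238,194],[323,194],[280,194]],z))
E
```

```text
0.008 ((595.5690307617188, 41.473785400390625), (170.14781188964844, 130.28289794921875), 2.937152862548828)
0.012 ((595.5947875976562, 41.51670837402344), (168.34925842285156, 128.90573120117188), 2.937164783477783)
0.016 ((595.620361328125, 41.55963897705078), (166.55064392089844, 127.52855682373047), 2.9371769428253174)
[[340, 43], [333, 187], [235, 187], [228, 43]]
housing top 0.06 ((598.1039428710938, 41.59638214111328), (92.95609283447266, 80.46726989746094), 2.83431077003479)
housing top 0.066 ((598.1021728515625, 41.668800354003906), (91.24734497070312, 78.98812103271484), 2.8343117237091064)
housing top 0.07 ((598.1008911132812, 41.71707534790039), (90.10823059082031, 78.00201416015625), 2.8343067169189453)
ring 275 293 110 129
[[255 255 255 ... 255 246 228]
 [255 255 255 ... 255 248 234]
 [255 255 255 ... 255 254 253]
 ...
 [255 255 255 ... 255 248 235]
 [255 255 255 ... 255 254 254]
 [255 255 255 ... 255 255 255]]
...................................................................................................................
.............................................
[... 4522 characters left out ...]
#########################################...............................
.............................#######################################################...............................
.............................#######################################################...............................
.............................######################################################................................
.............................######################################################................................
[0.52132277 0.04122192 0.24915537] 0.20545537356092258 [[0.55092418 0.06974057 0.20545537]
 [0.55362349 0.01669584 0.20545537]
 [0.55225581 0.04353209 0.20545537]]
```

```bash
python3 - <<'E'
from h import *
np.set_printoptions(suppress=True,precision=4)
c=load("w2");s=np.load("pics/s2.npy",allow_pickle=True).item()
print('cam',c["extrinsics"][:3,3])
for z in(.049,.053,.063): print('ring c',z,plane(c,[[284,119.5]],z))
zt=s["tcp_pos"][2]-.0437; zb=zt-.006
R=s["tcp_rot"][:,:2];t=s["tcp_pos"]
def rel(px,z): return (plane(c,px,z)-t)@R*1000
print('ear front',rel([[245,201.5],[316,201.5]],zb).tolist(),rel([[245,201.5],[316,201.5]],zt).tolist())
print('ear back',rel([[245,223.5],[316,224]],zt).tolist())
print('end',rel([[260,192.5],[300,192.5]],zb).tolist())
print('ear sides',rel([[238.5,212],[323.5,212]],zb).tolist(),rel([[238.5,212],[323.5,212]],zt).tolist())
g=c["frame"][188:230,[247,280,314]].max(2);print(g.T)
print('rows',c["frame"][212,230:245].max(1),c["frame"][212,316:332].max(1))
gr=c["frame"][105:135,285].tolist();print([tuple(x) for x in gr])
E
```

```text
cam [0.598  0.0455 0.3864]
ring c 0.049 [[0.5964 0.0417 0.049 ]]
ring c 0.053 [[0.5964 0.0417 0.053 ]]
ring c 0.063 [[0.5964 0.0418 0.063 ]]
ear front [[24.50781749428564, -23.49861043150004], [24.49012547786165, 22.668377271316313]] [[26.183122389134844, -22.75653181972431], [26.165998180771947, 21.928771311614398]]
ear back [[11.49078650541612, -23.253839579294667], [11.129789538812323, 22.42559840194888]]
end [[30.526678721352067, -13.626078741027065], [30.517190928331328, 12.154074363939815]]
ear sides [[17.34681560319323, -28.012563471605645], [17.32420100968649, 27.835326973941548]] [[19.251945889438005, -27.12561392696871], [19.230057089316418, 26.929892788554604]]
[[125 160 166 166 163 163 164 171 167 167 168 172 174 148 125 142 166 178
  175 179 175 176 176 179 179 179 178 176 177 177 176 177 177 178 178 182
  214 234 239 241 243 240]
 [129 163 163 163 135 121 142 166 174 171 169 170 171 173 170 169 170 172
  171 172 172 171 171 168 172 173 172 171 168 120  63  52  54  53  50  52
   50  50  49  49  51  56]
 [226 248 247 244 243 243 243 241 242 244 244 243 238 193 130 135 164 175
  175 176 177 177 177 175 176 188 240 251 252 252 252 252 251 251 251 251
  247 240 238 238 237 239]]
rows [247 248 248 248 248 248 248 247 234 196 182 180 178 176 172] [172 175 174 195 248 252 252 244 240 240 240 240 241 240 244 245]
[(255, 255, 255), (255, 255, 255), (255, 255, 255), (254, 255, 255), (225, 253, 255), (147, 246, 255), (144, 244, 255), (187, 238, 253), (226, 234, 240), (239, 243, 245), (250, 252, 253), (253, 254, 254), (253, 254, 254), (253, 254, 254), (253, 254, 254), (253, 254, 254), (253, 254, 254), (253, 254, 254), (253, 254, 254), (253, 254, 254), (245, 247, 249), (215, 222, 227), (174, 198, 219), (125, 204, 242), (117, 227, 252), (167, 240, 254), (249, 254, 255), (255, 255, 255), (255, 255, 255), (255, 255, 255)]
```

Relative to the fixture, the held keeper sits about -1.2 mm in tool x, 0 in y, with yaw aligned. Fixture centre is (0.596, 0.0416), yaw 2.9°. Moving above the loading place.

```bash
python3 -m pendant '[2.5,0,0,0,0,0, 5,0,-2,0,0,0, 6.6,0,-5,0,0,0, 6.6,0,-8,0,0,0, 6.6,0,-10.5,0,0,0, 6.6,0,-12.2,0,0,0, 6.6,0,-12.2,0,0,0, 6.6,0,-12.2,0,0,0, 6.6,0,-12.2,0,0,0, 6.6,0,-12.2,0,0,0]'
python3 - <<'E'
from plant import bot,cams
import cv2,numpy as np
from h import *
ims=[]
for n in("scene","side","wrist"):
    c=cams.capture(n); np.save(f"pics/{n}3.npy",c,allow_pickle=True); 
    x,y,w,h={"scene":(255,195,95,90),"side":(245,140,115,100),"wrist":(190,40,200,190)}[n]
    ims.append(cv2.resize(c["frame"][y:y+h,x:x+w],None,fx=266/w,fy=266/w,interpolation=cv2.INTER_CUBIC)[:250])
hm=max(i.shape[0] for i in ims); cv2.imwrite("pics/z3.png",np.hstack([cv2.copyMakeBorder(i,0,hm-i.shape[0],0,0,0) for i in ims]))
s=bot.sense();print(s["time_s"],s["tcp_pos"],s["tcp_rot"],s["contact_force"])
E
```

```text
time_s: 5.62
tcp_pos: [0.5884, 0.0424, 0.1294]
tcp_rot: [[0.999, 0.053, 0.003], [0.053, -0.999, 0.0], [0.003, 0.0, -1.0]]
contact_force: [-0.0, 0.4, -0.9]
gripper_width: 0.155
gripper_force: 30.0
5.7667 [0.5879873  0.04241095 0.12881395] [[ 9.98595337e-01  5.29468158e-02  1.99690213e-03]
 [ 5.29470457e-02 -9.98597319e-01 -6.23654370e-05]
 [ 1.99079907e-03  1.68007903e-04 -9.99998004e-01]] [ 0.61365649 -0.9449999  -1.57972762]
```

View pics/z3.png

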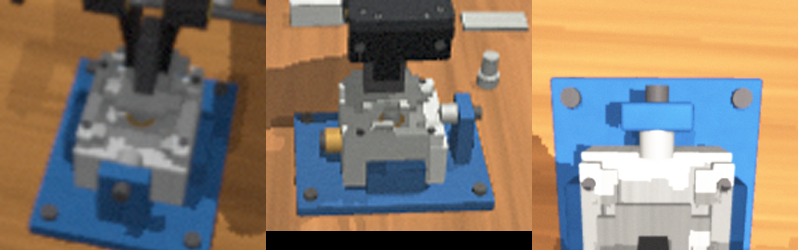

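The crops show the keeper above the housing. The wrist crop was cut short, so I'll settle and view a better one.

```bash
python3 -m pendant '[0,-0.1,-0.8,0,0,0, 0,-0.1,-0.8,0,0,0, 0,-0.1,-0.8,0,0,0, 0,-0.1,-0.8,0,0,0]'
python3 - <<'E'
from plant import bot,cams
from h import *
c=cams.capture("wrist");np.save("pics/w4.npy",c,allow_pickle=True)
cv2.imwrite("pics/w4.png",cv2.resize(c["frame"][100:250,185:385],(800,600),interpolation=cv2.INTER_CUBIC))
s=bot.sense();np.save("pics/s4.npy",s,allow_pickle=True);print(s["tcp_pos"],s["tcp_rot"],s["contact_force"])
E
```

```text
time_s: 6.1
tcp_pos: [0.5872, 0.0414, 0.1194]
tcp_rot: [[0.999, 0.053, -0.0], [0.053, -0.999, 0.0], [-0.0, -0.0, -1.0]]
contact_force: [0.8, -0.0, -1.6]
gripper_width: 0.161
gripper_force: 30.0
[0.5873554  0.04144604 0.11950843] [[ 9.98589648e-01  5.30914697e-02 -1.03653283e-04]
 [ 5.30914806e-02 -9.98589647e-01  1.05592945e-04]
 [-9.79010107e-05 -1.10947128e-04 -9.99999989e-01]] [-0.34950105  0.15157764 -1.51720451]
```

View pics/w4.png

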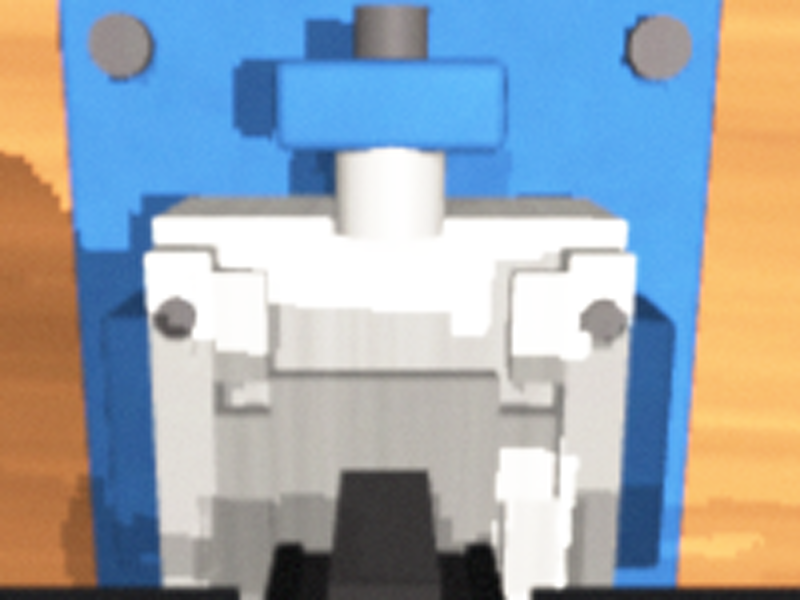

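The keeper's plate end is at row 193 (full image) and its ear fronts at row about 201.5. The lip edges are at row about 189, and ears and walls are centred within 1 px. Checking the numbers.

```bash
python3 - <<'E'
from h import *
c=load("w4");s=np.load("pics/s4.npy",allow_pickle=True).item()
R=s["tcp_rot"][:,:2];t=s["tcp_pos"]
rel=lambda u,v,z:((plane(c,[[185+u/4,100+v/4]],z)-t)@R*1000).round(2).tolist()
zb=t[2]-.0497
print('ear front bot',rel(242,404,zb),rel(530,404,zb),'end bot',rel(385,371,zb))
print('ear sides top',rel(215,440,zb+.006),rel(558,440,zb+.006))
for z in(.060,.064,.068): print(z,'lip edges',rel(268,354,z),rel(512,354,z),'screw heads',rel(175,319,z),rel(603,321,z),'walls',rel(213,340,z-.005),rel(563,340,z-.005))
for z in(.06,.068): print('stop tip',rel(390,236,z))
E
```

```text
ear front bot [[24.74, -23.33]] [[24.73, 23.47]] end bot [[30.25, -0.1]]
ear sides top [[20.47, -27.08]] [[20.47, 27.35]]
0.06 lip edges [[30.78, -19.84]] [[30.78, 21.38]] screw heads [[36.8, -35.27]] [[36.46, 36.48]] walls [[32.1, -29.77]] [[32.09, 30.68]]
0.064 lip edges [[31.71, -19.45]] [[31.71, 20.94]] screw heads [[37.61, -34.57]] [[37.27, 35.73]] walls [[32.98, -29.19]] [[32.98, 30.06]]
0.068 lip edges [[32.64, -19.06]] [[32.64, 20.49]] screw heads [[38.42, -33.86]] [[38.09, 34.98]] walls [[33.86, -28.61]] [[33.86, 29.44]]
stop tip [[50.66, 0.74]]
stop tip [[51.72, 0.68]]
```

The ears sit about 3 mm behind the lip edges in x. The bright/dark line at row 354 is a shadow, and the true edge is at about row 382. Lateral error is about 0.5 mm. Descending by feel.

```bash
python3 -m pendant '[0,-0.05,-0.2,0,0,0, 0,-0.05,-0.4,0,0,0, 0,-0.05,-0.6,0,0,0, 0,-0.05,-0.8,0,0,0, 0,-0.05,-1.0,0,0,0, 0,-0.05,-1.0,0,0,0, 0,-0.05,-1.0,0,0,0]'; python3 -m pendant '[0,0,-0.1,0,0,0, 0,0,-0.2,0,0,0, 0,0,-0.2,0,0,0]'; python3 -m pendant '[0,0,-0.1,0,0,0, 0,0,-0.2,0,0,0, 0,0,-0.2,0,0,0]'
```

```text
time_s: 6.73
tcp_pos: [0.5874, 0.0409, 0.1098]
tcp_rot: [[0.999, 0.053, 0.0], [0.053, -0.999, -0.0], [0.0, 0.0, -1.0]]
contact_force: [-2.2, -1.1, 6.1]
gripper_width: 0.156
gripper_force: 30.0
time_s: 6.98
tcp_pos: [0.5875, 0.0408, 0.1078]
tcp_rot: [[0.999, 0.053, 0.0], [0.053, -0.999, -0.0], [0.0, 0.0, -1.0]]
contact_force: [-2.4, 0.1, 6.0]
gripper_width: 0.16
gripper_force: 30.0
time_s: 7.23
tcp_pos: [0.5875, 0.0409, 0.1059]
tcp_rot: [[0.999, 0.053, 0.0], [0.053, -0.999, -0.0], [0.0, 0.0, -1.0]]
contact_force: [-4.2, -0.3, 7.0]
gripper_width: 0.155
gripper_force: 30.0
```

```bash
for i in 1 2; do python3 -m pendant '[0,0,-0.1,0,0,0, 0,0,-0.1,0,0,0]' | grep -E "tcp_pos|contact"; done; python3 -c "
from plant import bot;s=bot.sense();print(s['wrist_torque'],s['contact_force'],s['tcp_rot'])"
```

```text
tcp_pos: [0.5875, 0.0409, 0.105]
contact_force: [-2.9, -1.6, 6.3]
tcp_pos: [0.5875, 0.0409, 0.104]
contact_force: [-3.6, -0.7, 7.0]
[-0.14472735  0.66500701 -0.02391209] [-3.64627081 -0.68850736  7.01034904] [[ 9.98593364e-01  5.30196719e-02  4.54969497e-04]
 [ 5.30197368e-02 -9.98593456e-01 -1.31697713e-04]
 [ 4.47346992e-04  1.55634825e-04 -9.99999888e-01]]
```

```bash
for i in 1 2 3; do python3 -m pendant '[0,0,-0.1,0,0,0, 0,0,-0.1,0,0,0]' | grep -E "tcp_pos|contact"; done
```

```text
tcp_pos: [0.5875, 0.0409, 0.103]
contact_force: [-3.2, -0.9, 7.6]
tcp_pos: [0.5875, 0.0409, 0.1023]
contact_force: [-4.1, -1.4, 8.5]
tcp_pos: [0.5875, 0.0408, 0.1023]
contact_force: [-9.1, -0.8, 18.9]
```

Seat felt at TCP z = 0.1023, which puts it 43 mm above the plate as expected. The plunger is level. Holding briefly, then sliding along +x with yaw 2.9°.

```bash
python3 -m pendant '[0,0,0,0,0,0, 0,0,0,0,0,0, 0.1,0.005,0,0,0,0, 0.2,0.01,0,0,0,0, 0.3,0.015,0,0,0,0, 0.4,0.02,0,0,0,0, 0.4,0.02,0,0,0,0]'; python3 -m pendant '[0.1,0.005,0,0,0,0, 0.2,0.01,0,0,0,0, 0.3,0.015,0,0,0,0, 0.4,0.02,0,0,0,0, 0.4,0.02,0,0,0,0]'
```

```text
time_s: 8.65
tcp_pos: [0.5909, 0.0413, 0.1023]
tcp_rot: [[0.999, 0.053, -0.001], [0.053, -0.999, -0.001], [-0.001, 0.001, -1.0]]
contact_force: [-9.9, -1.5, 21.7]
gripper_width: 0.16
gripper_force: 30.0
time_s: 9.07
tcp_pos: [0.5949, 0.0416, 0.1024]
tcp_rot: [[0.999, 0.053, -0.001], [0.053, -0.999, -0.0], [-0.001, 0.0, -1.0]]
contact_force: [-11.8, -1.9, 21.3]
gripper_width: 0.16
gripper_force: 30.0
```

```bash
python3 -m pendant '[0.1,0.005,0,0,0,0, 0.2,0.01,0,0,0,0, 0.3,0.015,0,0,0,0, 0.4,0.02,0,0,0,0, 0.4,0.02,0,0,0,0]' | grep -E "tcp_pos|contact"; for i in 1 2 3 ; do python3 -m pendant '[0.1,0.005,0,0,0,0, 0.1,0.005,0,0,0,0]'| grep -E "tcp_pos|contact"; done
```

```text
tcp_pos: [0.5989, 0.0419, 0.1023]
contact_force: [-12.3, -0.5, 20.9]
tcp_pos: [0.5999, 0.0419, 0.1024]
contact_force: [-12.1, -2.2, 21.5]
tcp_pos: [0.6008, 0.042, 0.1024]
contact_force: [-13.1, -0.9, 21.7]
tcp_pos: [0.6018, 0.042, 0.1024]
contact_force: [-12.0, -1.4, 22.9]
```

```bash
for i in 1 2 3 4 ; do python3 -m pendant '[0.1,0.005,0,0,0,0, 0.1,0.005,0,0,0,0]'| grep -E "tcp_pos|contact"; done
```

```text
tcp_pos: [0.6028, 0.0421, 0.1024]
contact_force: [-11.3, -1.8, 22.1]
tcp_pos: [0.6038, 0.0422, 0.1024]
contact_force: [-12.8, -0.5, 21.0]
tcp_pos: [0.6048, 0.0423, 0.1024]
contact_force: [-12.1, -1.4, 22.2]
tcp_pos: [0.6058, 0.0423, 0.1024]
contact_force: [-11.5, 0.0, 22.1]
```

```bash
for i in 1 2 3 ; do python3 -m pendant '[0.07,0.003,0,0,0,0, 0.07,0.003,0,0,0,0]'| grep -E "tcp_pos|contact"; done
```

```text
tcp_pos: [0.6064, 0.0423, 0.1024]
contact_force: [-13.2, -0.4, 22.2]
tcp_pos: [0.6071, 0.0424, 0.1024]
contact_force: [-12.0, -0.5, 22.1]
tcp_pos: [0.6074, 0.0424, 0.1024]
contact_force: [-14.2, 0.0, 22.8]
```

```bash
for i in 1 2; do python3 -m pendant '[0.04,0.002,0,0,0,0, 0.04,0.002,0,0,0,0, 0.04,0.002,0,0,0,0]'| grep -E "tcp_pos|contact"; done
```

```text
tcp_pos: [0.6075, 0.0424, 0.1024]
contact_force: [-15.9, -0.9, 24.8]
tcp_pos: [0.6075, 0.0424, 0.1024]
contact_force: [-17.9, -1.5, 27.8]
```

```bash
python3 -m pendant '[0.03,0,0,0,0,0, 0.03,0,0,0,0,0, 0.03,0,0,0,0,0]'| grep -E "tcp_pos|contact"; python3 -m pendant '[0,0,0.1,0,0,0, 0,0,0.2,0,0,0, 0,0,0.25,0,0,0, 0,0,0.25,0,0,0]'| grep -E "tcp_pos|contact"
```

```text
tcp_pos: [0.6076, 0.0424, 0.1025]
contact_force: [-19.3, -1.2, 27.7]
tcp_pos: [0.6084, 0.0424, 0.1032]
contact_force: [-7.2, 0.1, 8.7]
```

```bash
python3 -m pendant '[0,0,0.1,0,0,0, 0,0,0.1,0,0,0]'| grep -E "tcp_pos|contact"; python3 -m pendant '[0,0,0,0,0,0, 0,0,0,0,0,0, 0,0,0,0,0,0, 0,0,0,0,0,0, 0,0,0,0,0,0, 0,0,0,0,0,0]' 0.5
python3 - <<'E'
from plant import cams
from h import *
c=cams.capture("side");np.save("pics/side5.npy",c,allow_pickle=True)
w=cams.capture("wrist")
cv2.imwrite("pics/z5.png",np.hstack([cv2.resize(c["frame"][150:240,245:345],(400,360),interpolation=cv2.INTER_CUBIC),cv2.resize(w["frame"][80:260,185:385],(400,360),interpolation=cv2.INTER_CUBIC)]))
E
```

```text
tcp_pos: [0.6084, 0.0424, 0.104]
contact_force: [-6.1, 1.5, 6.5]
time_s: 12.9
tcp_pos: [0.6096, 0.042, 0.104]
tcp_rot: [[0.999, 0.053, 0.0], [0.053, -0.999, 0.0], [0.0, -0.0, -1.0]]
contact_force: [0.4, -0.7, 0.1]
gripper_width: 0.473
gripper_force: 0.0
```

View pics/z5.png

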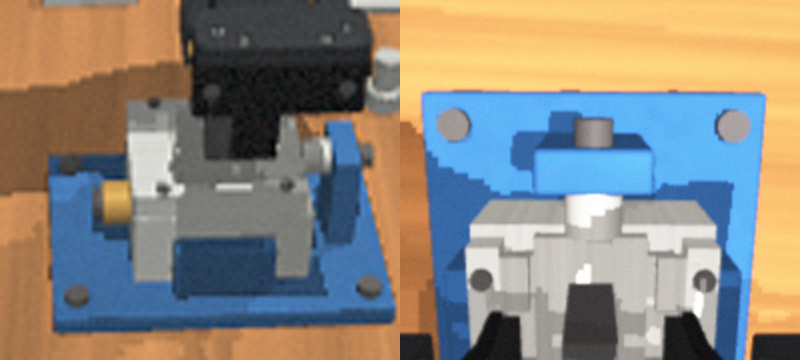

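The gripper is open and the keeper sits under the lips, its plate end at the stop. Retreating straight up and checking.

```bash
python3 -m pendant '[0,0,1,0,0,0, 0,0,3,0,0,0, 0,0,6,0,0,0, 0,0,10,0,0,0, 0,0,13,0,0,0, -3,0,15,0,0,0, -6,0,15,0,0,0, -7,0,15,0,0,0, -7,0,15,0,0,0, -7,0,15,0,0,0]'|grep -E "pos|contact"
python3 - <<'E'
from plant import cams
from h import *
c=cams.capture("side");w=cams.capture("wrist");np.save("pics/w6.npy",w,allow_pickle=True)
cv2.imwrite("pics/z6.png",np.hstack([cv2.resize(c["frame"][150:240,245:345],(400,360),interpolation=cv2.INTER_CUBIC),cv2.resize(w["frame"][60:200,215:355],(400,400),interpolation=cv2.INTER_CUBIC)[:360]]))
E
```

```text
tcp_pos: [0.5397, 0.0417, 0.2546]
contact_force: [-0.4, -0.2, -0.5]
```

View pics/z6.png

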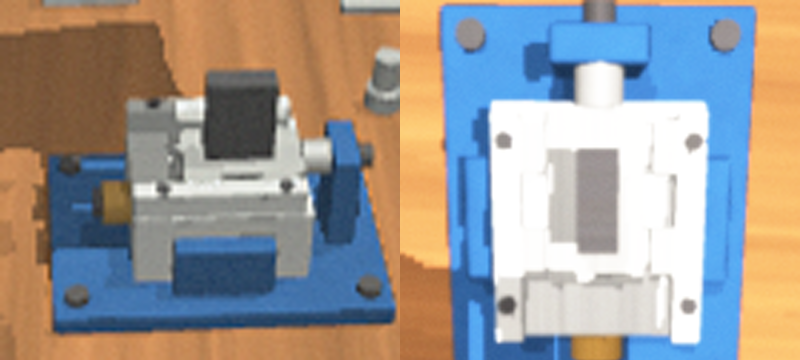

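The keeper stands level under the lips with its end at the stop screw. One quick numeric check, then hand in.

```bash
python3 - <<'E'
from h import *
c=load("w6");f=c["frame"].max(2)
m=(f<125).astype(np.uint8);m[:100]=0;m[160:]=0;m[:,:265]=0;m[:,:276]=0;m[:,300:]=0
k=max(cv2.findContours(m,cv2.RETR_EXTERNAL,cv2.CHAIN_APPROX_NONE)[0],key=cv2.contourArea).reshape(-1,2)
print(k.min(0),k.max(0),cv2.minAreaRect((plane(c,k,.106)[:,:2]*1000).astype(np.float32)))
# stop tip end (row ~ 60+105*.35)
print(plane(c,[[215+198*.35,60+105*.35]],.068))
E
```

```text
Traceback (most recent call last):
ValueError: max() iterable argument is empty
```

```bash
python3 - <<'E'
from h import *
c=load("w6");f=c["frame"].max(2)
print(f[130,268:300],f[105:156,285])
m=(f<160).astype(np.uint8);m[:108]=0;m[155:]=0;m[:,:274]=0;m[:,300:]=0
k=max(cv2.findContours(m,cv2.RETR_EXTERNAL,cv2.CHAIN_APPROX_NONE)[0],key=cv2.contourArea).reshape(-1,2)
print(k.min(0),k.max(0),cv2.minAreaRect((plane(c,k,.106)[:,:2]*1000).astype(np.float32)))
E
```

```text
[203 203 200 200 203 207 206 205 187 164 154 155 154 156 156 155 158 156
 155 154 155 156 164 223 250 253 254 255 255 255 255 255] [255 255 255 255 255 255 249 178 158 156 159 159 157 159 155 155 153 158
 156 158 156 156 157 155 156 156 157 153 151 155 154 156 154 152 157 159
 159 156 152 150 150 152 155 191 242 251 252 252 252 251 230]
[277 113] [290 147] ((606.0087280273438, 42.96751022338867), (30.739967346191406, 12.236981391906738), 3.028341293334961)
```

```bash
python3 -c "
from plant import ticket;print(ticket.sign_off())"
```

```text
the job is handed in; nothing more can be done
None
```

The job is handed in (no verdict came back): the keeper was pressed in, slid to the stop and released; the last pictures show it level under the lips, about 1 mm off the channel centre, within a millimetre of where it met the stop.

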